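# Pack the test case for transport

### The job

Pack the grey instrument case for transport: flip the hasp leaf off its staple and swing it clear, raise the lid, put every white round termination standing on the bench into the empty compartment, and turn the knob on the panel until the pointer lines up with the transport mark. Then close the lid fully and swing the hasp leaf back down over its staple; leave everything else on the bench where it is.

Things in the scene. Friction and masses are not known exactly. Their poses are not given: they have to be found in the camera images.
- case: flat grey instrument case fixed on the bench, 156 mm front to back, 210 mm wide, 62 mm to the rim and 76 mm to the top of the closed lid; walls 8 mm. Case frame: origin under the case's centre, x from its front (hasp side) to its back (lid hinge side), y to the left seen from the front, z up. Its front looks roughly toward the robot. Inside, a divider 50 mm tall at y = 0 parts an open compartment (+y half) from an instrument panel (-y half, panel face at z = 30 mm).
- compartment (a point): centre of the floor of the empty compartment (case frame 0, 50, 8 mm); clear space 140 mm along x, 94 mm along y, 54 mm from the floor to the rim; its axes are the case's
- hasp_hinge (a point): middle of the hasp leaf's hinge line, outside the front wall at lid-top height (case frame -84, -35, 79 mm); the line runs along the case's y
- hasp_pull (a point): middle of the hasp leaf's pull: a round bar 8 mm thick and 42 mm long along the case's y, held by two thin side arms (36 mm clear between them), 62 mm from the hinge line and 22 mm above the plane of the leaf. The leaf is a steel plate 3 mm thick, 34 mm wide and 44 mm long, open between its end and the pull
- leaf (a joint): hasp leaf angle, rad: 0 = lying flat over the lid with its slot over the staple (a 12 mm high loop on the lid); grows as the pull is swung up and over toward the front; stop at 2.5 (leaning out in front of the case). It turns almost freely: let go short of upright (about 1.3) it falls shut, past it it falls to the stop
- lid_hinge (a point): point on the lid's hinge line at the back of the case, opposite the lid's pull bar (case frame 78, 55, 69 mm); the line runs along the case's y
- lid_pull (a point): middle of the lid's pull bar: a round bar 10 mm thick along the case's y, 56 mm long, in the plane of the lid 35 mm in front of its front edge, 191 mm from the hinge line; about 260 mm above the bench when the lid stands upright. The room's wall is about 0.15 m behind the case, a tall bench instrument close to its right
- lid_panel (a joint): lid angle, rad: 0 closed, grows as the front edge rises; stop at 1.8. The stiff hinge holds it wherever it is left, so it has to be pulled open and pushed fully down (about 3 N at the bar)
- knob_grip (a point): on the axis of the black knob on the panel, 49.5 mm above the bench; the grip is an upright bar 11 mm thick, 30 mm long, from 36.5 to 59.5 mm above the bench, on a disc of 32 mm; 34 mm from the front wall, 41 mm from the divider, 53 mm from the side wall
- knob_body (a joint): knob angle, rad: at 0 the grip bar lies along the case's y; grows clockwise seen from above. It is geared to the pointer, which turns the same way by 0.8 of the knob's angle; stiff enough to stay where it is left; stops at -1.1 and 1.1
- pointer_tip (a point): tip of the black pointer on the white dial behind the knob, 26 mm from its axis
- pointer_body (a joint): pointer angle, rad: 0 points to the back of the case; grows clockwise seen from above
- mark (a point): the transport mark: a dark steel tab on the dial's edge; this point lies at the tab's inner end on the circle that the pointer's tip describes
- mark_body (a joint): angle of the transport mark, rad, as for the pointer; it is not to be moved
- loupe_c (a point): centre of a black round loupe, 38 mm across, 43 mm tall, standing on the bench; not part of the job
- load_1_c (a point): centre of a round white and metal coaxial termination standing on the bench, 34 mm across, 32 mm tall (may be absent)
- load_2_c (a point): centre of a round white and metal coaxial termination standing on the bench, 34 mm across, 32 mm tall (may be absent)
- load_3_c (a point): centre of a round white and metal coaxial termination standing on the bench, 34 mm across, 32 mm tall (may be absent)
Not all that is in view belongs to the job. Leave any brown look-alike of the part that bears load_3_c alone. What is shaped like the part that bears load_2_c but green or red is not meant.

How it is judged:
By the outcome, as a careful person would: the job done as asked, in the order asked, and still so for the second after the job is handed in, with the robot touching nothing.
Of load_1, load_2, load_3 only 2 to 3 are there at a start; the rules pass over those that are not, and their reading is None.
At some moment in a run one of load_1, load_2, load_3 may be knocked a few centimetres aside while the robot is not near it.
Once in a run the grip may slacken for a moment while it holds something.
It also fails if it takes over 210 s, if anything falls off the work surface, if the arm or the gripper's body presses on something with over 40 N, if the wrist force passes 120 N, or if a joint passes its speed limit or range.

### The arm

A 7-joint arm with a two-finger parallel gripper is mounted at the origin on a cart in front of the work surface, level with it; the furniture and walls round the work are solid. World frame = base frame: x ahead of the robot, y to its left, z up, the work surface at z = 0. Lengths are in mm, angles in rad, forces in N, time in s.
With the tool pointing down it reaches from about 425 to 950 mm from the base axis. Payload 4.7 kg.
Tool frame: the origin (TCP) lies at the very end of the fingers, on their centre line; the grasp point (between the pads) lies 19 mm behind it (arm.tcp_to_grasp is the distance from the TCP to the grasp point, in mm); z points along the fingers, y is the line along which they close (so a half turn about z gives the same grasp; the last joint's range is limited). The gripper opens to 87 mm and grips with 3 to 60 N. Pads are 19 mm wide; open, the fingers measure 117 mm over their backs; the gripper's body (75 mm by 190 mm) begins 51 mm behind the grasp point.
Start: joints at [-1.174, 0.469, -0.049, 1.532, 0.024, 1.141, -0.082], TCP at [278.771, 614.765, 222.573] pointing down, gripper open.
Joint ranges: [-2.59, 2.59], [-0.33, 1.99], [-1.39, 1.29], [0.1, 2.45], [-1.04, 4.18], [0.21, 1.99], [-2.66, 2.66]. Speed limits (rad/s): [2.57, 2.57, 3.14, 3.14, 3.14, 3.14, 3.14].

### API

Orientations are given as a unit quaternion [w, x, y, z].
In Python, from rig import arm gives the robot as it stands.
- The arm moves only by the shell command python3 -m jog 'ROWS' [FORCE]. ROWS is JSON, a list of rows, each a list of 3 entries, a list of its own where there are three numbers: the shift along the tool's x, y, z in cm, then the turn, a rotation vector about the tool's x, y, z in rad, then the closure, from -1 (fully open) to 1 (shut). A call has 1 to 5 rows; each row shifts and turns the commanded pose from where the row before left it, along the tool's axes as they then stand; what a row does not reach is not made up. A row lasts 1/10 s, in which the tool goes at most 50 mm and 8.59 degrees, less where a joint would pass 70% of its speed; a pose out of reach is approached as far as the arm can. A call is refused whole if a number of a shift passes 5 or a number of a turn 0.15, either way. A call with a gripper value outside its range is refused whole. The fingers move at their own pace and stop on an object; FORCE is the grip in N (left out, the last holds). Time passes only in rows, so rows that do not move let the fingers close. It gives the time, the measured TCP pose, the force, the opening and the grip force at its end, in the units of the state.
- arm.get_obs(): the state, without advancing time (a new reading comes with each control period).
- arm.snapshot(name): name is "scene" or "top" or "wrist"; returns (picture, depth): 384x512x3 uint8, red, green, blue; 384x512 float32, mm along the optical axis (not along the pixel's ray), 0 where there is no reading.
- arm.calibration(name): a dict with "intrinsics" (3x3 intrinsics, pixels), "distortion" ([k1, k2, p1, p2, k3] as OpenCV has them; the pictures are not rectified), "R" (3x3) and "t" (3): a world point X has camera coordinates R X + t. Camera axes: x right, y down, z forward; pixel columns grow to the right and rows downward; lengths in mm; the calibration is good to about 2 mm. A picture is of the moment at which its call begins: read the wrist's pose just before it. calibration takes no time and is no camera call; for the wrist camera it gives the pose at the moment of the call.
- arm.sign_off(): hands the job in; it is judged then, once.
Trained networks look in the newest picture that a camera, given by its name, has taken for a name from the list of things; names that differ only in an ending like _2 or _b are one class to them, and where a whole thing is asked for, a point or a joint stands for the part that bears it (a point fixed in the world has none). Each returns a list of dicts, best first, with "confidence" (0 to 1); they miss things now and then, are a little off and sometimes report something else, mostly with a low value. They report only what shows in the picture. A call takes as long as a camera call. They do not tell look-alikes from the thing itself.
- arm.recognise(camera, thing): "location" ([row, column] in pixels, amid what is visible of it).
- arm.place_of(camera, thing): "location" ([row, column] in pixels: a listed point, or the origin of a listed thing).
The state is a dict: "time": time; "joint_pos": joint angles; "joint_vel": joint speeds; "effort": joint torques, N m; "ee_pos": TCP position; "tcp_rot": TCP orientation; "force": force on the tool from outside, world axes, zero at the start; "wrist_torque": the same for the moment, N m; "width": finger opening in mm; "finger_force": force on a finger pad.
Only numpy, scipy, OpenCV 4.12 (cv2) and the standard library are available. Lean on these libraries where they do the work, as an engineer would, in place of code of your own. Each camera call takes 0.05 s, during which the arm holds its last target. There are 200 camera calls.

## Working session

There is one attempt and no reset: what is moved stays moved. The work goes in short steps, Python scripts to look and compute and a shell command to move; the robot and the scene stay as the last step left them, time stands still between calls to the robot, and variables do not carry over. Pictures are saved under pics/ and viewed, at most 16 in all, crops included, and the job is handed in when it is done.

```bash
mkdir -p pics; ls; cat > h.py <<'E'
import numpy as np, cv2, json
from rig import arm
from scipy.spatial.transform import Rotation as Rn
def snap(n,fn=None):
    c=arm.calibration(n); p,d=arm.snapshot(n)
    if fn: cv2.imwrite('pics/'+fn,cv2.cvtColor(p,cv2.COLOR_RGB2BGR))
    return p,d,c
def ray(c,rc):
    K=np.array(c['intrinsics']);D=np.array(c['distortion'])
    u=cv2.undistortPoints(np.array([[[rc[1],rc[0]]]],float),K,D)[0,0]
    R=np.array(c['R']);t=np.array(c['t']).ravel()
    return -R.T@t, R.T@np.array([u[0],u[1],1.])
def at_z(c,rc,z):
    o,v=ray(c,rc); return o+v*(z-o[2])/v[2]
def at_d(c,d,rc,w=2):
    r,k=int(round(rc[0])),int(round(rc[1])); q=d[max(r-w,0):r+w+1,max(k-w,0):k+w+1]; q=q[q>0]
    if len(q)==0: return None
    o,v=ray(c,rc); return o+v*np.median(q)
def tri(a,b):
    A=[];B=[]
    for c,rc in (a,b):
        o,v=ray(c,rc); v=v/np.linalg.norm(v); P=np.eye(3)-np.outer(v,v); A.append(P);B.append(P@o)
    return np.linalg.lstsq(np.vstack(A),np.hstack(B),rcond=None)[0]
def pix(c,X):
    R=np.array(c['R']);t=np.array(c['t']).ravel()
    q=cv2.projectPoints(np.array(X,float).reshape(-1,1,3),cv2.Rodrigues(R)[0],t,np.array(c['intrinsics']),np.array(c['distortion']))[0][:,0]
    return q[:,::-1]
def pose():
    o=arm.get_obs(); q=np.array(o['tcp_rot']); return np.array(o['ee_pos']),Rn.from_quat(q[[1,2,3,0]]).as_matrix(),o
def goto(target,Rt=None):
    "shift in tool axes cm and rotvec to reach target"
    p,R,o=pose()
    s=R.T@(np.array(target)-p)/10
    rv=Rn.from_matrix(R.T@Rt).as_rotvec() if Rt is not None else np.zeros(3)
    print('shift cm',s.round(2),'rot',rv.round(3),'ee',p.round(1),'F',np.round(o['force'],1),'w',round(o['width'],1),'t',round(o['time'],2))
E
python3 - <<'E'
from h import *
np.set_printoptions(suppress=True,precision=1)
C={}
for n in('scene','top'):
    p,d,c=snap(n,n+'0.png'); C[n]=c
    print(n,'cam',ray(c,(192,256))[0],ray(c,(192,256))[1])
    for th in ['case','hasp_hinge','hasp_pull','lid_hinge','lid_pull','load_1_c','loupe_c','knob_grip','compartment']:
        try:
            for r in arm.place_of(n,th)[:5]:
                print(n,th,round(r['confidence'],2),np.round(r['location'],1),at_d(c,d,r['location']))
        except Exception as e: print(th,e)
p,R,o=pose(); print(p,R,o['width'])
E
```

```text
pics
scene cam [-174.5  764.4  448.7] [ 0.8 -0.5 -0.4]
scene case 0.72 [194.4 282.7] [444.6 339.2  70.7]
scene hasp_hinge 0.78 [176.  317.2] [472.3 231.   78.5]
scene hasp_pull 0.49 [155.5 301.5] [538.1 228.7 103.3]
scene lid_hinge 0.81 [161.9 245.3] [624.7 328.8  74.1]
scene loupe_c 0.79 [244.8 214.9] [390.1 516.4  36. ]
scene knob_grip 0.39 [155.1 298.4] [605.9 187.5  73.2]
top cam [351.  368.2 941.1] [ 0.1 -0.  -1. ]
top case 0.7 [163.7 294.8] [530.5 267.   75. ]
top hasp_hinge 0.97 [189.1 311.7] [473.1 231.7  80.7]
top hasp_pull 0.69 [158.7 312.8] [535.7 231.6 103.3]
top lid_hinge 0.87 [120.7 272. ] [629.7 316.9  73. ]
top lid_pull 0.96 [199.5 275.9] [459.3 304.2  -0.2]
top load_1_c 0.33 [163.  314.5] [532.1 223.6  76. ]
top loupe_c 0.47 [223.5 191.5] [399.5 497.6  39.1]
top knob_grip 0.38 [121.7 274.4] [627.  311.6  74.2]
top knob_grip 0.24 [202.  272.6] [445.7 316.2  69.7]
[278.8 614.7 222.6] [[-0.9  0.4  0. ]
 [ 0.4  0.9  0. ]
 [ 0.   0.  -1. ]] 87.00362523271858
```

View pics/top0.png

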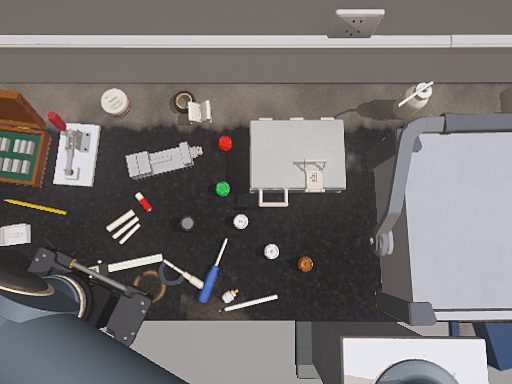

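View pics/scene0.png

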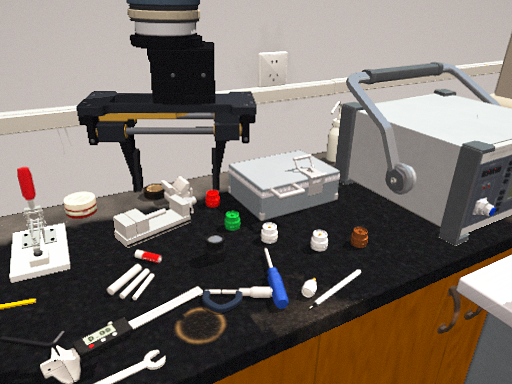

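```bash
python3 - <<'E'
from h import *
np.set_printoptions(suppress=True,precision=1)
p,d,c=snap('top')
rr,cc=np.mgrid[0:384,0:512]
K=np.array(c['intrinsics']);u=cv2.undistortPoints(np.stack([cc.ravel(),rr.ravel()],1).astype(float)[:,None],K,np.array(c['distortion']))[:,0]
R=np.array(c['R']);t=np.array(c['t']).ravel()
X=((np.c_[u,np.ones(len(u))]*d.reshape(-1,1)-t)@R).reshape(384,512,3)
np.set_printoptions(suppress=True,precision=1)
m=(abs(X[...,2]-76)<8)&(rr>110)&(rr<200)&(cc>240)&(cc<355)
m=cv2.morphologyEx(m.astype('uint8'),cv2.MORPH_OPEN,np.ones((11,11)))>0
P=X[m][:,:2].astype('float32'); r=cv2.minAreaRect(P); print(r,cv2.boxPoints(r),'z',np.median(X[m][:,2]))
s,ds,cs=snap('scene')
for nm,rc in [('A',(222,240)),('B',(252,272)),('loupe',(223,187)),('green',(189,223)),('brown',(264,305))]:
    w=(abs(rr-rc[0])<12)&(abs(cc-rc[1])<12)&(X[...,2]>12)
    q=X[w]; zt=np.percentile(q[:,2],95); tp=q[:,:2].astype('float32')
    print(nm,'top z',zt,'med xy',np.median(q[q[:,2]>zt-4],0),'circle',cv2.minEnclosingCircle(tp), 'scene pix',pix(cs,[*np.median(q[q[:,2]>zt-4],0)[:2],16]))
for th in ['load_1','load_1_c']:
  for n in ('top','scene'):
    for r in arm.recognise(n,th)+arm.place_of(n,th): print(th,n,round(r['confidence'],2),np.round(r['location'],1), at_z(c if n=='top' else cs,r['location'],16))
for y in range(145,175,1): pass
# hasp pull
w=(X[...,2]>88)&(rr>140)&(rr<200)&(cc>290)&(cc<340); print('pull pts',X[w].mean(0),X[w].min(0),X[w].max(0),w.sum())
E
```

```text
((555.364990234375, 260.10357666015625), (160.05258178710938, 207.89208984375), 0.17507004737854004) [[475.  363.8]
 [475.7 155.9]
 [635.7 156.4]
 [635.1 364.3]] z 74.64275426199711
A top z 30.688430164765883 med xy [406.2 388.3  28.5] circle ((385.8699645996094, 380.8304443359375), 37.111392974853516) scene pix [[232.1 271.1]]
B top z 31.31691391725504 med xy [336.9 315.9  29.2] circle ((341.54718017578125, 334.7437744140625), 34.78863525390625) scene pix [[239.8 322.1]]
loupe top z 42.796950917665626 med xy [400.5 507.2  40.5] circle ((377.99078369140625, 446.0348205566406), 82.36213684082031) scene pix [[249.8 217.4]]
green top z 30.30434320027128 med xy [482.3 430.7  28.4] circle ((483.0152893066406, 430.851806640625), 16.1383056640625) scene pix [[219.8 234.4]]
brown top z 31.424475492784303 med xy [310.6 239.6  29.3] circle ((328.607666015625, 297.1582946777344), 74.50840759277344) scene pix [[236.3 361.5]]Traceback (most recent call last):
  File "<stdin>", line 19, in <module>
ValueError: it knows: case, compartment, hasp_hinge, hasp_pull, knob_body, knob_grip, leaf, lid_hinge, lid_panel, lid_pull, load_1, load_2, load_3, loupe, mark, mark_body, pointer_body, pointer_tip
```

```bash
cat >> h.py <<'E'
RA=np.array([[0,1,0],[1,0,0],[0,0,-1.]]) # tool x=+Y, y=+X
RB=np.array([[-1,0,0],[0,1,0],[0,0,-1.]]) # tool x=-X, y=+Y
E
python3 - <<'E'
from h import *
goto([500,228,230],RA)
E
```

```text
shift cm [-36.12 -26.08  -0.75] rot [ 0.    -0.     1.145] ee [278.8 614.8 222.6] F [-0.3  0.5  0. ] w 87.0 t 1.1
```

```bash
python3 -m jog '[[[-4,-2.9,0],[0,0,0],-1],[[-4,-2.9,0],[0,0,0],-1],[[-4,-2.9,0],[0,0,0],-1],[[-4,-2.9,0],[0,0,0],-1],[[-4,-2.9,0],[0,0,0],-1]]'
python3 -m jog '[[[-4,-2.9,0],[0,0,0],-1],[[-4,-2.9,0],[0,0,0],-1],[[-4,-2.9,0],[0,0,0],-1],[[-4,-2.9,0],[0,0,0],-1],[[0,0,0],[0,0,0.145],-1]]'
python3 -m jog '[[[0,0,0],[0,0,0.15],-1],[[0,0,0],[0,0,0.15],-1],[[0,0,0],[0,0,0.15],-1],[[0,0,0],[0,0,0.15],-1],[[0,0,0],[0,0,0.15],-1]]'
python3 -m jog '[[[0,0,0],[0,0,0.15],-1],[[0,0,0],[0,0,0.1],-1],[[0,0,0],[0,0,0],-1]]'
python3 - <<'E'
from h import *
np.set_printoptions(suppress=True,precision=1)
goto([500,228,230],RA)
p,d,c=snap('wrist','w1.png'); print(ray(c,(192,256)))
for th in ['hasp_hinge','hasp_pull','lid_hinge','lid_pull']:
    for r in arm.place_of('wrist',th)[:2]: print(th,round(r['confidence'],2),np.round(r['location'],1),at_d(c,d,r['location']))
t,dt,ct=snap('top','top1.png')
for r in arm.recognise('top','load_1'): print(r, at_z(ct,r['location'],16))
E
```

```text
time: 1.6
ee_pos: [401.8, 398.3, 222.8]
tcp_rot: [0.0, 0.211, 0.977, 0.0]
force: [1.1, -0.2, -0.8]
width: 86.8
finger_force: 0.0
time: 2.1
ee_pos: [503.0, 219.6, 223.1]
tcp_rot: [0.002, 0.289, 0.957, -0.001]
force: [-0.2, 0.7, -0.0]
width: 87.2
finger_force: 0.0
time: 2.6
ee_pos: [498.8, 228.5, 222.7]
tcp_rot: [-0.0, 0.616, 0.788, 0.0]
force: [0.0, -0.2, 0.9]
width: 87.4
finger_force: 0.0
time: 2.9
ee_pos: [498.8, 228.5, 222.7]
tcp_rot: [0.0, 0.707, 0.707, 0.0]
force: [-0.8, -0.0, 0.4]
width: 87.1
finger_force: 0.0
shift cm [-0.1  0.1 -0.7] rot [ 0. -0.  0.] ee [498.8 228.5 222.7] F [-0.8 -0.   0.4] w 87.1 t 2.9
(array([499.2, 296.1, 384.4]), array([ 0. , -0.2, -1. ]))
hasp_hinge 0.74 [183.  231.5] [475.1 229.5  82.3]
hasp_pull 0.56 [187.7 286.9] [533.3 229.1 103. ]
hasp_pull 0.39 [ 40.4 181.3] [415.2 387.2  26.7]
lid_hinge 0.8 [ 95.1 381.8] [634.3 322.7  74.5]
lid_pull 0.59 [ 97.8 201.5] [444.5 319.3  73.3]Traceback (most recent call last):
  File "<stdin>", line 8, in <module>
ValueError: it knows: case, compartment, hasp_hinge, hasp_pull, knob_body, knob_grip, leaf, lid_hinge, lid_panel, lid_pull, load_1, load_2, load_3, loupe, mark, mark_body, pointer_body, pointer_tip
```

View pics/w1.png

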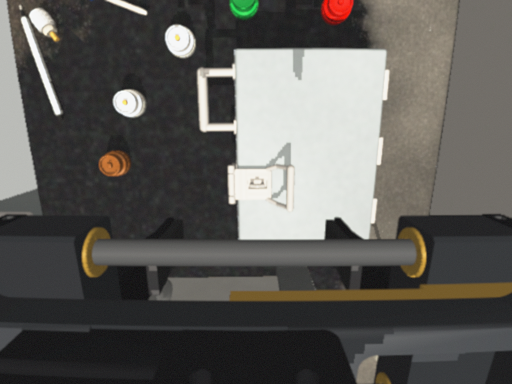

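```bash
cat >> h.py <<'E'
def cloud(c,d):
    rr,cc=np.mgrid[0:384,0:512]
    u=cv2.undistortPoints(np.stack([cc.ravel(),rr.ravel()],1).astype(float)[:,None],np.array(c['intrinsics']),np.array(c['distortion']))[:,0]
    X=((np.c_[u,np.ones(len(u))]*d.reshape(-1,1)-np.array(c['t']).ravel())@np.array(c['R'])).reshape(384,512,3)
    X[d<=0]=np.nan
    return X,rr,cc
E
python3 - <<'E'
from h import *
np.set_printoptions(suppress=True,precision=1)
p,d,c=snap('wrist'); X,rr,cc=cloud(c,d)
def box(n,m):
    q=X[m]; print(n,len(q),np.median(q,0),np.percentile(q,2,0),np.percentile(q,98,0))
box('hasp bar',(X[...,2]>95)&(X[...,2]<112)&(rr>160)&(rr<212)&(cc>280)&(cc<300))
box('lid bar',(X[...,2]>60)&(X[...,2]<80)&(rr>75)&(rr<125)&(cc>195)&(cc<209))
box('lid',(abs(X[...,2]-76)<5)&(rr>45)&(rr<210)&(cc>232)&(cc<395))
for n,a,b in (('A',41,180),('B',103,128)):
    box(n,(X[...,2]>24)&(abs(rr-a)<22)&(abs(cc-b)<22))
    box(n,(X[...,2]>10)&(abs(rr-a)<22)&(abs(cc-b)<22))
E
```

```text
hasp bar 388 [535.7 230.1 103.7] [530.5 206.2  96.4] [540.1 252.2 105.5]
lid bar 453 [445.8 317.   72.7] [440.5 292.3  69. ] [450.1 340.4  74.7]
lid 22688 [558.7 292.2  75.6] [482.1 201.1  73.9] [632.1 364.6  79.9]
A 474 [410.7 389.7  27.2] [399.  377.1  24.8] [423.1 401.5  31.2]
A 672 [412.8 387.7  26.5] [398.6 374.9  11.2] [425.9 401.6  31. ]
B 445 [342.3 318.5  27.3] [329.7 306.6  24.7] [355.8 330.3  31.4]
B 631 [345.5 318.4  26.6] [329.9 304.4  10.8] [357.4 332.2  31.2]
```

```bash
python3 -m jog '[[[0.1,3.7,2],[0,0,0],0],[[0,0,4],[0,0,0],0],[[0,0,4],[0,0,0],0],[[0,0,3.1],[0,0,0],0],[[0,0,0],[0,0,0],0]]'
python3 -m jog '[[[0,0,0],[0,0,0],1],[[0,0,0],[0,0,0],1],[[0,0,0],[0,0,0],1],[[0,0,0],[0,0,0],1],[[0,0,0],[0,0,0],1]]' 15
```

```text
time: 3.75
ee_pos: [534.1, 229.1, 90.1]
tcp_rot: [-0.002, 0.707, 0.707, -0.003]
force: [-1.4, 0.1, 1.9]
width: 54.7
finger_force: 0.6
time: 4.25
ee_pos: [535.9, 229.4, 91.7]
tcp_rot: [0.0, 0.707, 0.707, 0.0]
force: [-0.6, 0.4, -0.1]
width: 15.0
finger_force: 0.0
```

```bash
python3 -m jog '[[[0,0,0],[0,0,0],1],[[0,0,0],[0,0,0],1],[[0,0,0],[0,0,0],1]]' 15
```

```text
time: 4.55
ee_pos: [536.1, 229.4, 91.7]
tcp_rot: [0.0, 0.707, 0.707, 0.0]
force: [1.1, -1.0, -0.5]
width: 7.3
finger_force: 15.0
```

```bash
python3 -m jog '[[[0,-0.77,-1.52],[0,0,0],1],[[0,-1.09,-1.22],[0,0,0],1],[[0,-1.36,-0.92],[0,0,0],1],[[0,0,0],[0,0,0],1]]'
python3 -m jog '[[[0,-1.54,-0.56],[0,0,0],1],[[0,-1.63,-0.16],[0,0,0],1],[[0,-1.62,0.26],[0,0,0],1],[[0,-0.93,0.34],[0,0,0],1],[[0,0,0],[0,0,0],1]]'
python3 - <<'E'
from h import *
p,d,c=snap('scene','s2.png')
E
```

```text
time: 4.95
ee_pos: [505.1, 229.3, 130.3]
tcp_rot: [0.001, 0.707, 0.707, 0.002]
force: [3.3, -1.2, 4.5]
width: 7.2
finger_force: 15.0
time: 5.45
ee_pos: [444.1, 229.2, 128.6]
tcp_rot: [-0.001, 0.707, 0.707, -0.002]
force: [-3.2, -2.5, 6.2]
width: 7.2
finger_force: 15.0
```

View pics/s2.png

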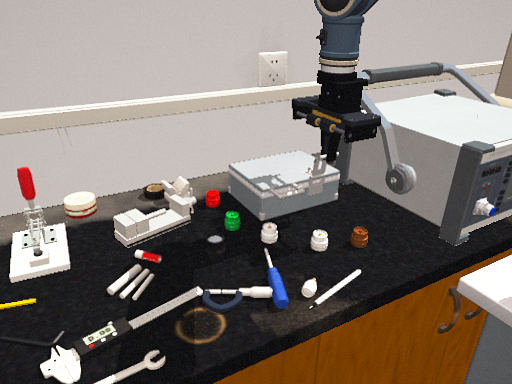

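```bash
python3 -m jog '[[[0,-0.85,0.45],[0,0,0],1],[[0,-0.85,0.65],[0,0,0],1],[[0,0,0],[0,0,0],0],[[0,0,0],[0,0,0],0],[[0,0,0],[0,0,0],0]]'
python3 -m jog '[[[0,0,0],[0,0,0],0],[[0,0,0],[0,0,0],0],[[0,0,-4],[0,0,0],0],[[0,0,-4],[0,0,0],0],[[0,0,0],[0,0,0],0]]'
python3 - <<'E'
from h import *
np.set_printoptions(suppress=True,precision=1)
p,d,c=snap('wrist','w2.png'); X,rr,cc=cloud(c,d)
goto([445.5,316.4,62],RA)
def box(n,m):
    q=X[m]; print(n,len(q),np.median(q,0),np.percentile(q,2,0),np.percentile(q,98,0))
m=(X[...,2]>85)&(X[...,2]<140)&(rr<215)
box('hasp',m)
m=(X[...,2]>60)&(X[...,2]<80)&(X[...,0]<455)&(X[...,1]>280)&(X[...,1]<350);box('lidbar',m)
E
```

```text
time: 6.0
ee_pos: [429.8, 229.6, 118.2]
tcp_rot: [0.0, 0.707, 0.707, 0.0]
force: [0.6, -0.5, -0.5]
width: 24.5
finger_force: 0.1
time: 6.5
ee_pos: [432.9, 231.2, 203.4]
tcp_rot: [0.001, 0.707, 0.707, 0.006]
force: [1.4, -0.2, 0.1]
width: 43.2
finger_force: 0.0
shift cm [ 8.6  1.4 13.9] rot [ 0. -0. -0.] ee [431.2 230.4 200.9] F [ 0.1 -0.7 -0.4] w 43.2 t 6.55
hasp 1393 [444.2 231.8 100.4] [408.3 211.4  85.5] [502.4 250.6 106. ]
lidbar 759 [444.9 318.3  72.6] [439.9 286.   69. ] [454.1 348.4  74.7]
```

View pics/w2.png

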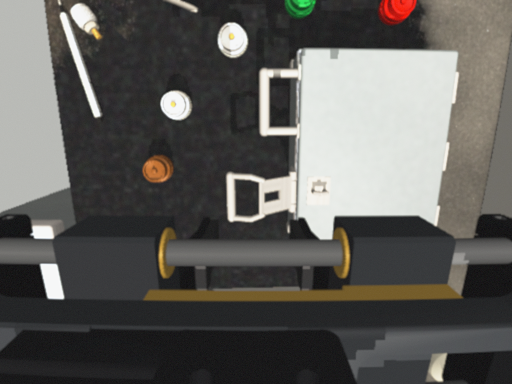

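```bash
python3 -m jog '[[[4.3,0.7,0],[0,0,0],0.4],[[4.3,0.7,3],[0,0,0],0.4],[[0,0,4],[0,0,0],0.4],[[0,0,4],[0,0,0],0.4],[[0,0,3.1],[0,0,0],0.4]]'
python3 -m jog '[[[0,0,0],[0,0,0],0.4],[[0,0,0],[0,0,0],1],[[0,0,0],[0,0,0],1],[[0,0,0],[0,0,0],1],[[0,0,0],[0,0,0],1]]' 25
python3 -m jog '[[[0,0,0],[0,0,0],1]]'
```

```text
time: 7.05
ee_pos: [441.2, 312.1, 55.4]
tcp_rot: [-0.0, 0.707, 0.707, -0.002]
force: [-0.4, -1.1, 0.9]
width: 26.9
finger_force: 0.0
time: 7.55
ee_pos: [444.5, 313.8, 60.7]
tcp_rot: [0.0, 0.707, 0.707, 0.002]
force: [0.1, -0.2, 3.0]
width: 9.2
finger_force: 25.0
time: 7.65
ee_pos: [444.5, 313.8, 60.6]
tcp_rot: [0.0, 0.707, 0.707, 0.002]
force: [1.1, -0.3, 5.7]
width: 8.9
finger_force: 25.0
```

```bash
python3 -m jog '[[[0,0.1,-1.4],[0,0,0],1],[[0,0.1,-1.45],[0,0,0],1],[[0,0.64,-2.79],[0,0,0],1],[[0,1.05,-2.67],[0,0,0],1],[[0,0,0],[0,0,0],1]]' 15
python3 -m jog '[[[0,1.44,-2.47],[0,0,0],1],[[0,1.78,-2.24],[0,0,0],1],[[0,2.11,-1.94],[0,0,0],1],[[0,0,0],[0,0,0],1]]'
```

```text
time: 8.15
ee_pos: [464.0, 313.6, 145.5]
tcp_rot: [0.0, 0.708, 0.707, 0.003]
force: [1.1, 1.3, -0.3]
width: 9.5
finger_force: 15.0
time: 8.55
ee_pos: [515.2, 314.1, 211.3]
tcp_rot: [-0.002, 0.707, 0.707, 0.0]
force: [-7.3, -0.3, 9.6]
width: 9.4
finger_force: 15.0
```

```bash
python3 -m jog '[[[0,2.37,-1.61],[0,0,0],1],[[0,2.58,-1.23],[0,0,0],1],[[0,2.74,-0.84],[0,0,0],1],[[0,0,0],[0,0,0],1]]'
python3 -m jog '[[[0,2.83,-0.41],[0,0,0],1],[[0,2.3,0],[0,0,0],1],[[0,0,0],[0,0,0],1],[[0,0,0],[0,0,0],0.5],[[0,0,0],[0,0,0],0.5]]'
python3 -m jog '[[[0,0,0],[0,0,0],0.3],[[0,0,0],[0,0,0],0.3],[[0,0,-3],[0,0,0],0.3],[[0,0,-2],[0,0,0],0.3]]'
python3 - <<'E'
from h import *
np.set_printoptions(suppress=True,precision=1)
s,ds,cs=snap('scene','s3.png');p,d,c=snap('top','t3.png')
goto([406,388,160],RB)
X,rr,cc=cloud(c,d)
def box(n,m):
    q=X[m]; print(n,len(q),np.median(q,0),np.percentile(q,2,0),np.percentile(q,98,0))
for n,a,b in (('A',222,240),('B',252,272)):
    box(n,(X[...,2]>22)&(abs(rr-a)<14)&(abs(cc-b)<14))
E
```

```text
time: 8.95
ee_pos: [595.0, 314.6, 248.1]
tcp_rot: [0.0, 0.707, 0.707, 0.003]
force: [-0.4, 2.5, 10.9]
width: 9.2
finger_force: 15.0
time: 9.45
ee_pos: [642.6, 313.0, 248.6]
tcp_rot: [-0.001, 0.707, 0.707, -0.001]
force: [1.1, -0.4, -1.8]
width: 18.1
finger_force: 0.0
time: 9.85
ee_pos: [643.1, 312.9, 300.1]
tcp_rot: [-0.0, 0.707, 0.707, -0.0]
force: [0.0, -0.3, 0.4]
width: 29.9
finger_force: 0.0
shift cm [  7.4 -23.9  14.2] rot [ 0.   0.  -1.6] ee [644.6 313.4 302.9] F [-0.1 -1.3  0.1] w 30.4 t 9.95
A 105 [406.4 388.3  26.9] [394.8 374.7  23.7] [417.8 399.9  30.6]
B 113 [338.9 315.7  26.7] [325.7 304.4  23.3] [350.2 328.6  31.7]
```

View pics/t3.png

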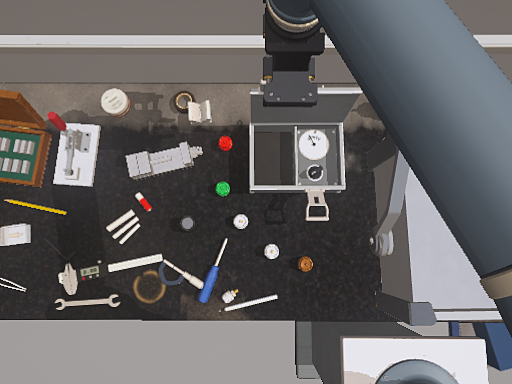

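View pics/s3.png

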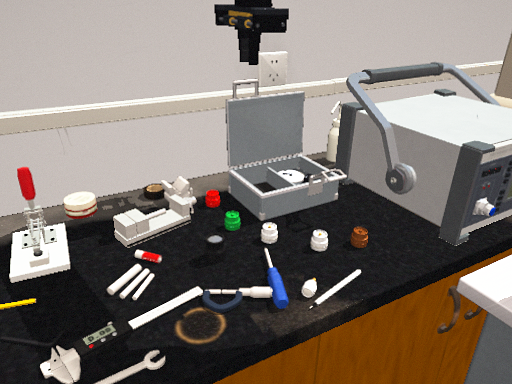

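```bash
python3 -m jog '[[[1.5,-4.7,0],[0,0,0],-0.5],[[1.5,-4.7,0],[0,0,0],-0.5],[[1.5,-4.7,0],[0,0,0],-0.5],[[1.5,-4.7,0],[0,0,0],-0.5],[[1.5,-4.7,0],[0,0,0],-0.5]]'
python3 -m jog '[[[0,0,0],[0,0,-0.15],-0.5],[[0,0,0],[0,0,-0.15],-0.5],[[0,0,0],[0,0,-0.15],-0.5],[[0,0,0],[0,0,-0.15],-0.5],[[0,0,0],[0,0,-0.15],-0.5]]'
python3 -m jog '[[[0,0,2],[0,0,-0.15],-0.5],[[0,0,4],[0,0,-0.15],-0.5],[[0,0,4],[0,0,-0.15],-0.5],[[0,0,4],[0,0,-0.15],-0.5],[[0,0,0],[0,0,-0.15],-0.5]]'
python3 -m jog '[[[0,0,0],[0,0,-0.07],-0.5],[[0,0,0],[0,0,0],-0.5]]'
python3 - <<'E'
from h import *
np.set_printoptions(suppress=True,precision=1)
p,d,c=snap('wrist','w4.png'); X,rr,cc=cloud(c,d)
goto([406,388,6],RB)
from scipy.ndimage import label
m=(X[...,2]>25)&(X[...,2]<34)&(p.min(2)>110)&(rr<215)
l,n=label(m)
for i in range(1,n+1):
    q=l==i
    if q.sum()>100: print(q.sum(),rr[q].mean(),cc[q].mean(),X[q].mean(0),X[q].min(0),X[q].max(0))
E
```

```text
time: 10.45
ee_pos: [405.7, 387.9, 298.3]
tcp_rot: [-0.0, 0.707, 0.707, -0.001]
force: [0.4, 0.5, 0.2]
width: 60.9
finger_force: 0.0
time: 10.95
ee_pos: [407.7, 387.5, 298.3]
tcp_rot: [-0.0, 0.396, 0.918, -0.001]
force: [-0.0, 0.5, 0.2]
width: 65.3
finger_force: 0.0
time: 11.45
ee_pos: [404.6, 384.2, 152.8]
tcp_rot: [-0.004, 0.032, 0.999, -0.005]
force: [-0.3, 0.0, 1.5]
width: 65.6
finger_force: 0.0
time: 11.65
ee_pos: [407.7, 387.2, 158.1]
tcp_rot: [-0.001, 0.001, 1.0, -0.001]
force: [-0.4, -0.1, 0.4]
width: 65.3
finger_force: 0.0
shift cm [ 0.2  0.1 15.3] rot [-0. -0. -0.] ee [408.  387.4 158.6] F [ 0.2  1.  -0.1] w 65.5 t 11.7
583 122.50943396226415 185.8353344768439 [342.  318.4  27.9] [328.9 305.5  25. ] [355.3 331.5  32. ]
510 187.9470588235294 256.50392156862745 [410.  389.7  27.6] [396.3 376.5  25. ] [423.4 402.9  31.5]
```

View pics/w4.png

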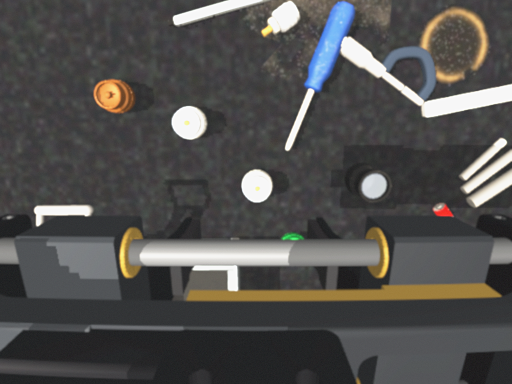

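```bash
python3 -m jog '[[[0,0.2,4],[0,0,0],-0.5],[[0,0,4],[0,0,0],-0.5],[[0,0,4],[0,0,0],-0.5],[[0,0,3.2],[0,0,0],-0.5],[[0,0,0],[0,0,0],-0.5]]'
python3 -m jog '[[[0,0,0],[0,0,0],1],[[0,0,0],[0,0,0],1],[[0,0,0],[0,0,0],1],[[0,0,0],[0,0,0],1],[[0,0,0],[0,0,0],1]]' 25
```

```text
time: 12.2
ee_pos: [405.7, 387.3, 3.6]
tcp_rot: [-0.003, 0.001, 1.0, -0.003]
force: [0.4, 0.5, 0.6]
width: 65.3
finger_force: 0.0
time: 12.7
ee_pos: [408.9, 390.4, 8.5]
tcp_rot: [0.001, 0.0, 1.0, 0.001]
force: [0.1, 0.4, -0.7]
width: 33.1
finger_force: 0.0
```

```bash
python3 -m jog '[[[0,0,0],[0,0,0],1],[[0,0,0],[0,0,0],1],[[0,0,-3],[0,0,0],1],[[0,0,-4],[0,0,0],1],[[0,0,-4],[0,0,0],1]]' 25
python3 -m jog '[[[0,0,0],[0,0,0],1]]'
python3 - <<'E'
from h import *
goto([577,312,112],RB)
E
```

```text
time: 13.2
ee_pos: [407.8, 389.4, 117.9]
tcp_rot: [-0.001, 0.0, 1.0, -0.001]
force: [-0.2, 0.7, -0.8]
width: 30.2
finger_force: 25.0
time: 13.3
ee_pos: [411.1, 392.7, 122.8]
tcp_rot: [0.004, 0.001, 1.0, 0.004]
force: [0.3, 1.3, -0.9]
width: 29.9
finger_force: 25.0
shift cm [-16.59  -8.06   1.13] rot [ 0.008  0.007 -0.001] ee [411.1 392.7 122.8] F [ 0.3  1.3 -0.9] w 29.9 t 13.3
```

```bash
python3 -m jog '[[[-4.2,-1.93,0],[0,0,0],1],[[-4.2,-1.93,0],[0,0,0],1],[[-4.2,-1.93,0],[0,0,0],1],[[-4.2,-1.93,0],[0,0,0],1],[[0,0,0],[0,0,0],1]]'
python3 -m jog '[[[0,0,0],[0,0,0],1],[[0,0,0],[0,0,0],1]]'
python3 - <<'E'
from h import *
goto([577,312,14],RB)
p,d,c=snap('wrist','w5.png')
E
```

```text
time: 13.8
ee_pos: [582.9, 305.8, 116.3]
tcp_rot: [0.002, 0.006, 1.0, -0.002]
force: [-1.3, -1.2, -1.2]
width: 29.8
finger_force: 25.0
time: 14.0
ee_pos: [574.5, 313.6, 116.4]
tcp_rot: [-0.001, -0.0, 1.0, -0.0]
force: [-1.1, 0.6, -0.8]
width: 29.7
finger_force: 25.0
shift cm [-0.27 -0.16 10.24] rot [-0.    -0.003  0.001] ee [574.5 313.6 116.4] F [-1.1  0.6 -0.8] w 29.7 t 14.0
```

View pics/w5.png

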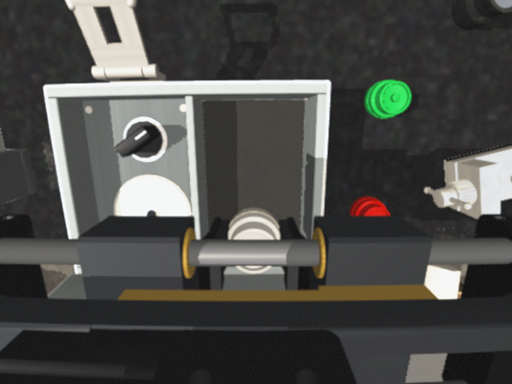

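```bash
python3 -m jog '[[[0,0,3],[0,0,0],1],[[0,0,3],[0,0,0],1],[[0,0,2],[0,0,0],1],[[0,0,1],[0,0,0],1],[[0,0,0.7],[0,0,0],1]]'
python3 -m jog '[[[0,0,0],[0,0,0],1],[[0,0,0.2],[0,0,0],1],[[0,0,0],[0,0,0],1]]'
```

```text
time: 14.55
ee_pos: [575.3, 313.6, 19.9]
tcp_rot: [-0.0, -0.001, 1.0, 0.0]
force: [-0.3, 0.2, -0.9]
width: 29.9
finger_force: 25.0
time: 14.85
ee_pos: [576.9, 313.1, 19.4]
tcp_rot: [0.001, 0.0, 1.0, 0.0]
force: [0.4, -0.7, -1.1]
width: 29.6
finger_force: 25.0
```

```bash
python3 -m jog '[[[0,0,0.2],[0,0,0],1],[[0,0,0],[0,0,0],1],[[0,0,0],[0,0,0],1]]'
python3 -m jog '[[[0,0,0],[0,0,0],-0.1],[[0,0,0],[0,0,0],-0.1],[[0,0,0],[0,0,0],-0.1],[[0,0,0],[0,0,0],-0.1]]'
python3 -m jog '[[[0,0,-3],[0,0,0],-0.1],[[0,0,-4],[0,0,0],-0.1],[[0,0,-4],[0,0,0],-0.1],[[0,0,0],[0,0,0],-0.1],[[0,0,0],[0,0,0],-0.1]]'
python3 - <<'E'
from h import *
goto([345,318,115],RB)
E
```

```text
time: 15.15
ee_pos: [576.5, 312.7, 16.7]
tcp_rot: [0.0, 0.0, 1.0, 0.0]
force: [0.6, -0.5, -0.7]
width: 29.6
finger_force: 25.0
time: 15.55
ee_pos: [576.5, 312.8, 16.6]
tcp_rot: [0.0, 0.0, 1.0, 0.0]
force: [0.2, 0.2, -0.4]
width: 46.6
finger_force: 0.0
time: 16.05
ee_pos: [576.9, 313.0, 127.8]
tcp_rot: [0.001, 0.0, 1.0, 0.001]
force: [-0.7, -0.6, -0.8]
width: 47.8
finger_force: 0.0
shift cm [23.19  0.48  1.23] rot [ 0.001  0.002 -0.001] ee [576.9 313.  127.8] F [-0.7 -0.6 -0.8] w 47.8 t 16.05
```

```bash
python3 -m jog '[[[4.7,0.1,-0.6],[0,0,0],-0.5],[[4.7,0.1,-0.6],[0,0,0],-0.5],[[4.7,0.1,-0.6],[0,0,0],-0.5],[[4.7,0.1,-0.6],[0,0,0],-0.5],[[4.6,0.1,-0.6],[0,0,0],-0.5]]'
python3 -m jog '[[[0,0,0],[0,0,0],-0.5],[[0,0,0],[0,0,0],-0.5]]'
cat >> h.py <<'E'
from scipy.ndimage import label
def loads(c,p,d):
    X,rr,cc=cloud(c,d)
    m=(X[...,2]>25)&(X[...,2]<34)&(p.min(2)>110)&(rr<215)
    l,n=label(m)
    for i in range(1,n+1):
        q=l==i
        if q.sum()>60: print(q.sum(),rr[q].mean(),cc[q].mean(),X[q].mean(0),X[q].min(0),X[q].max(0))
E
python3 - <<'E'
from h import *
np.set_printoptions(suppress=True,precision=1)
p,d,c=snap('wrist','w6.png'); goto([341,318,6],RB); loads(c,p,d)
p,d,c=snap('top','t6.png')
X,rr,cc=cloud(c,d); q=(X[...,0]>490)&(X[...,0]<620)&(X[...,1]>268)&(X[...,1]<355)&(X[...,2]>20)&(X[...,2]<45)
l,n=label(q)
for i in range(1,n+1):
    k=l==i
    if k.sum()>30: print('in case',k.sum(),X[k].mean(0),X[k].min(0),X[k].max(0))
E
```

```text
time: 16.55
ee_pos: [339.5, 316.8, 155.1]
tcp_rot: [-0.001, 0.0, 1.0, -0.001]
force: [0.6, 1.0, 0.0]
width: 64.8
finger_force: 0.0
time: 16.75
ee_pos: [341.3, 317.5, 155.8]
tcp_rot: [-0.0, -0.001, 1.0, -0.001]
force: [0.6, 0.5, -0.3]
width: 65.5
finger_force: 0.0
shift cm [ 0.1  0.1 15. ] rot [-0. -0. -0.] ee [342.5 317.5 155.8] F [ 0.5 -0.3 -0.4] w 65.3 t 16.8
686 152.44169096209913 21.29008746355685 [305.2  73.6  29.6] [255.5  70.8  25. ] [363.9  75.8  34. ]
519 186.40655105973025 254.6897880539499 [341.4 318.2  27.8] [328.  304.9  25. ] [354.8 331.2  32.5]
in case 143 [572.  310.4  32. ] [558.7 295.4  21.4] [588.7 326.   39.6]
```

Load A stands in the compartment at (573, 310); B lies directly under the gripper. Grasp it.

```bash
python3 -m jog '[[[0,0,4],[0,0,0],-0.5],[[0,0,4],[0,0,0],-0.5],[[0,0,4],[0,0,0],-0.5],[[0,0,2.9],[0,0,0],-0.5],[[0,0,0],[0,0,0],-0.5]]'
python3 -m jog '[[[0,0,0],[0,0,0],1],[[0,0,0],[0,0,0],1],[[0,0,0],[0,0,0],1],[[0,0,0],[0,0,0],1],[[0,0,0],[0,0,0],1]]' 25
python3 -m jog '[[[0,0,0],[0,0,0],1],[[0,0,0],[0,0,0],1]]' 25
python3 -m jog '[[[0,0,-3],[0,0,0],1],[[0,0,-4],[0,0,0],1],[[0,0,-4.2],[0,0,0],1],[[0,0,0],[0,0,0],1],[[0,0,0],[0,0,0],1]]'
python3 -c "from h import *; goto([527,312,18],RB)"
```

```text
time: 17.35
ee_pos: [341.4, 315.0, 3.6]
tcp_rot: [-0.003, 0.001, 1.0, -0.003]
force: [0.5, -0.1, 0.1]
width: 65.1
finger_force: 0.0
time: 17.85
ee_pos: [342.8, 318.3, 8.3]
tcp_rot: [0.001, 0.0, 1.0, 0.001]
force: [0.3, 0.1, -0.1]
width: 33.2
finger_force: 0.0
time: 18.05
ee_pos: [342.7, 318.3, 8.2]
tcp_rot: [0.0, 0.0, 1.0, 0.001]
force: [-0.6, 0.2, 5.8]
width: 30.0
finger_force: 25.0
time: 18.55
ee_pos: [342.6, 318.1, 120.2]
tcp_rot: [0.001, 0.0, 1.0, 0.001]
force: [-0.6, -0.3, -0.9]
width: 30.0
finger_force: 25.0
shift cm [-18.43  -0.61  10.24] rot [ 0.001  0.001 -0.001] ee [342.6 318.1 120.2] F [-0.6 -0.3 -0.9] w 30.0 t 18.55
```

```bash
python3 -m jog '[[[-4.6,-0.15,0],[0,0,0],1],[[-4.6,-0.15,0],[0,0,0],1],[[-4.6,-0.15,0],[0,0,0],1],[[-4.6,-0.15,0],[0,0,0],1],[[0,0,0],[0,0,0],1]]'
python3 -m jog '[[[0,0,0],[0,0,0],1],[[0,0,0],[0,0,0],1]]'
python3 -m jog '[[[0,0,3],[0,0,0],1],[[0,0,3],[0,0,0],1],[[0,0,2.5],[0,0,0],1],[[0,0,1],[0,0,0],1],[[0,0,0],[0,0,0],1]]'
python3 -m jog '[[[0,0,0.5],[0,0,0],1],[[0,0,0],[0,0,0],1],[[0,0,0],[0,0,0],1]]'
```

```text
time: 19.05
ee_pos: [532.1, 308.6, 117.1]
tcp_rot: [0.001, 0.004, 1.0, -0.001]
force: [-0.4, -0.6, -1.3]
width: 30.4
finger_force: 25.0
time: 19.25
ee_pos: [524.2, 311.6, 117.6]
tcp_rot: [-0.002, -0.0, 1.0, -0.001]
force: [-0.3, -0.3, 1.0]
width: 30.4
finger_force: 25.0
time: 19.75
ee_pos: [524.3, 311.6, 23.1]
tcp_rot: [-0.002, -0.0, 1.0, -0.001]
force: [0.2, 0.8, 0.2]
width: 29.9
finger_force: 25.0
time: 20.05
ee_pos: [526.9, 312.2, 20.5]
tcp_rot: [0.001, 0.0, 1.0, 0.001]
force: [0.8, -0.2, -0.9]
width: 30.1
finger_force: 25.0
```

```bash
python3 -m jog '[[[0,0,0.35],[0,0,0],1],[[0,0,0],[0,0,0],1],[[0,0,0],[0,0,0],1]]'
python3 -m jog '[[[0,0,0],[0,0,0],-0.1],[[0,0,0],[0,0,0],-0.1],[[0,0,0],[0,0,0],-0.1],[[0,0,0],[0,0,0],-0.1]]'
python3 -m jog '[[[0,0,-3],[0,0,0],-0.1],[[0,0,-4],[0,0,0],-0.1],[[0,0,-4],[0,0,0],0.3],[[0,0,0],[0,0,0],0.3],[[0,0,0],[0,0,0],0.3]]'
python3 - <<'E'
from h import *
np.set_printoptions(suppress=True,precision=1)
n='wrist'
p,d,c=snap(n,'w7.png')
for th in ['knob_grip','pointer_tip','mark']:
    for r in arm.place_of(n,th)[:2]: print(th,round(r['confidence'],2),np.round(r['location'],1),at_d(c,d,r['location']))
cv2.imwrite('pics/w7c.png',cv2.resize(cv2.cvtColor(p[0:240,0:260],cv2.COLOR_RGB2BGR),None,fx=2.5,fy=2.5,interpolation=cv2.INTER_CUBIC))
goto([520,216,120],RA)
E
```

```text
time: 20.35
ee_pos: [526.7, 311.9, 16.3]
tcp_rot: [0.0, 0.0, 1.0, 0.0]
force: [0.4, -0.2, -0.2]
width: 30.3
finger_force: 25.0
time: 20.75
ee_pos: [526.3, 311.7, 15.9]
tcp_rot: [-0.0, 0.0, 1.0, -0.0]
force: [0.9, 0.2, 0.1]
width: 46.4
finger_force: 0.0
time: 21.25
ee_pos: [526.8, 312.0, 127.1]
tcp_rot: [0.001, 0.0, 1.0, 0.001]
force: [-0.1, -0.2, -1.0]
width: 33.7
finger_force: 0.0
knob_grip 0.7 [198.8 150.9] [523.9 224.5  58.7]
shift cm [ 0.5 -9.5  0.5] rot [-0.  -0.   1.6] ee [525.4 311.1 124.3] F [-0.4 -0.3  1.4] w 30.8 t 21.45
```

View pics/w7.png

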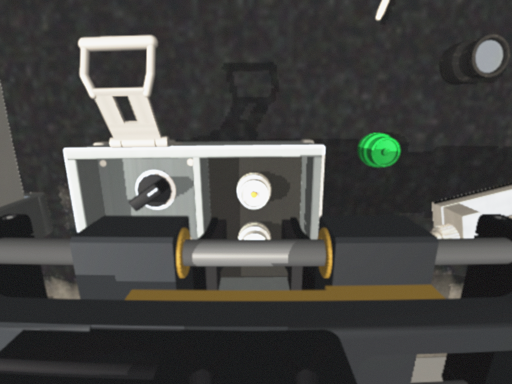

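```bash
python3 -m jog '[[[0,0,-4],[0,0,0],0.3],[[-1.2,-2.4,-3.5],[0,0,0],0.3],[[-1.8,-3.6,-3],[0,0,0],0.3],[[-1.8,-3.6,0],[0,0,0],0.3],[[0,0,0],[0,0,0],0.3]]'
python3 -m jog '[[[0,0,0],[0,0,0],0.3],[[0,0,0],[0,0,0],0.3]]'
python3 - <<'E'
from h import *
np.set_printoptions(suppress=True,precision=1)
for n in ('wrist','top'):
  p,d,c=snap(n,n[0]+'8.png')
  for th in ['knob_grip','pointer_tip','mark']:
    for r in arm.place_of(n,th)[:2]: print(n,th,round(r['confidence'],2),np.round(r['location'],1),at_z(c,r['location'],{'knob_grip':50}.get(th,34)),at_d(c,d,r['location']))
  if n=='wrist': cv2.imwrite('pics/w8c.png',cv2.resize(cv2.cvtColor(p[90:230,170:340],cv2.COLOR_RGB2BGR),None,fx=4,fy=4,interpolation=cv2.INTER_CUBIC))
goto([520,216,120],RA)
E
```

```text
time: 21.95
ee_pos: [577.5, 208.1, 230.9]
tcp_rot: [0.001, 0.006, 1.0, -0.002]
force: [0.5, 0.2, -0.8]
width: 30.9
finger_force: 0.0
time: 22.15
ee_pos: [573.1, 217.0, 229.5]
tcp_rot: [-0.001, -0.0, 1.0, -0.0]
force: [0.2, -0.1, 1.4]
width: 30.5
finger_force: 0.0
wrist knob_grip 0.69 [137.3 257.7] [525.  221.5  50. ] [524.5 221.3  59.3]
wrist pointer_tip 0.45 [201.1 262.2] [608.4 227.9  34. ] [608.9 228.   32.1]
wrist pointer_tip 0.2 [367.9 427.3] [888.8 497.2  34. ] [643.4 317.3 263.3]
top knob_grip 0.46 [173.3 315.9] [513.7 216.6  50. ] [512.5 217.7  56.4]
shift cm [ 5.4 -0.  11.1] rot [-0.  -0.   1.6] ee [574.  216.2 230.8] F [-0.  -1.  -0.1] w 30.5 t 22.55
```

View pics/w8c.png

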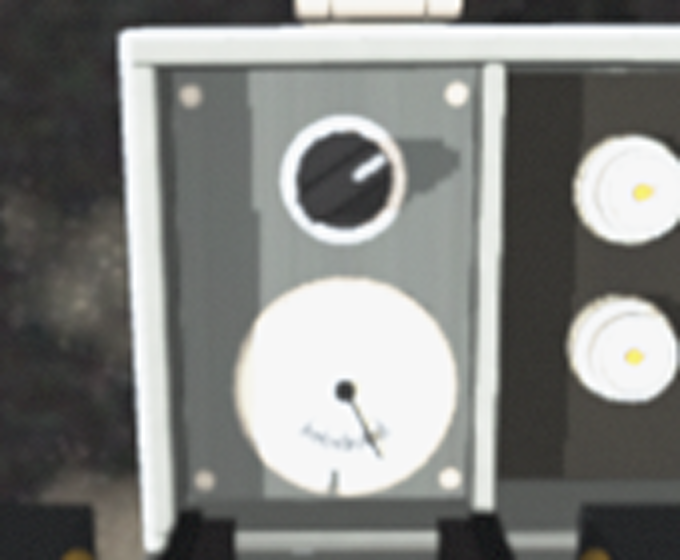

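```bash
python3 - <<'E'
from h import *
np.set_printoptions(suppress=True,precision=3)
c=arm.calibration('wrist')
f=lambda x,y,z: at_z(c,(90+(y)/4-.375,170+x/4-.375),z)[:2]
ctr,tip,mi,mo=f(345,390,32),f(380,458,32),f(335,472,32),f(333,493,32)
for n,q in(('tip',tip),('mi',mi),('mo',mo)):
    v=q-ctr; print(n,np.hypot(*v),-np.arctan2(v[1],v[0]))
print('dial ctr',ctr,'disc',f(343,180,34),'knob top',f(343,180,59),'bar dir',-np.arctan2(*(lambda v:(-v[0],v[1]))(f(385,160,50)-f(300,215,50))))
print('walls y', f(130,250,62),f(495,250,50),f(300,35,62))
p,d,cc_=snap('wrist'); X,rr,cc=cloud(cc_,d)
m=(X[...,2]>50)&(X[...,2]<64)&(X[...,0]>495)&(X[...,0]<550)&(X[...,1]>190)&(X[...,1]<245)
q=X[m]; print('knob pts',len(q),q.mean(0),q.min(0),q.max(0),cv2.minAreaRect(q[:,:2].astype('float32')))
E
```

```text
tip 26.000730073570516 -0.4655427809944175
mi 28.291935900516147 0.1168287233393634
mo 35.691924421298786 0.11159030134566346
dial ctr [591.727 218.844] disc [524.078 218.119] knob top [522.873 217.981] bar dir -0.5675314791693348
walls y [542.676 155.866] [544.067 263.956] [482.843 205.931]
knob pts 231 [522.552 218.975  58.912] [511.972 204.686  53.814] [533.683 232.591  61.012] ((522.8983154296875, 218.83055114746094), (10.832820892333984, 29.274629592895508), 33.022987365722656)
```

```bash
python3 -m jog '[[[2.5,0.1,0],[0,0,0],0.5],[[2.6,0.1,0],[0,0,0],0.5],[[0,0,0],[0,0,0.15],0.5],[[0,0,0],[0,0,0.15],0.5],[[0,0,0],[0,0,0.15],0.5]]'
python3 -m jog '[[[0,0,2],[0,0,0.15],0.5],[[0,0,3],[0,0,0.15],0.5],[[0,0,3],[0,0,0.15],0.5],[[0,0,0],[0,0,0.093],0.5],[[0,0,0],[0,0,0],0.5]]'
python3 -m jog '[[[0,0,0],[0,0,0],0.5],[[0,0,0],[0,0,0],0.5]]'
python3 -c "
from h import *
goto([523,218.7,44],RA@Rn.from_rotvec([0,0,-0.578]).as_matrix())"
```

```text
time: 23.1
ee_pos: [523.1, 217.9, 231.2]
tcp_rot: [0.0, 0.226, 0.974, 0.0]
force: [0.0, -0.2, 0.1]
width: 21.9
finger_force: 0.0
time: 23.6
ee_pos: [522.8, 217.8, 150.0]
tcp_rot: [-0.0, 0.476, 0.879, -0.001]
force: [0.3, 0.1, 0.5]
width: 21.7
finger_force: 0.0
time: 23.8
ee_pos: [523.8, 218.2, 151.7]
tcp_rot: [0.0, 0.476, 0.879, 0.001]
force: [0.1, -0.1, 0.1]
width: 21.9
finger_force: 0.0
shift cm [ 0.09 -0.06 10.77] rot [ 0.002 -0.     0.   ] ee [523.8 218.2 151.7] F [ 0.1 -0.1  0.1] w 21.9 t 23.8
```

```bash
python3 -m jog '[[[0.05,-0.05,3],[0,0,0],0.5],[[0,0,3],[0,0,0],0.5],[[0,0,3],[0,0,0],0.5],[[0,0,1],[0,0,0],0.5],[[0,0,0.6],[0,0,0],0.5]]'
python3 -m jog '[[[0,0,0],[0,0,0],0.5],[[0,0,0],[0,0,0],0.5],[[0,0,0],[0,0,0],1],[[0,0,0],[0,0,0],1],[[0,0,0],[0,0,0],1]]' 25
```

```text
time: 24.3
ee_pos: [522.7, 218.0, 44.6]
tcp_rot: [-0.0, 0.477, 0.879, -0.0]
force: [0.5, 0.1, 0.3]
width: 21.9
finger_force: 0.0
time: 24.8
ee_pos: [522.9, 218.2, 45.8]
tcp_rot: [0.0, 0.477, 0.879, 0.001]
force: [-0.9, 0.0, 3.6]
width: 11.0
finger_force: 24.9
```

Gripped at 11 mm. Turn +0.725.

```bash
python3 -m jog '[[[0,0,0],[0,0,0.125],1],[[0,0,0],[0,0,0.15],1],[[0,0,0],[0,0,0.15],1],[[0,0,0],[0,0,0.15],1],[[0,0,0],[0,0,0.15],1]]'
python3 -m jog '[[[0,0,0],[0,0,0],1],[[0,0,0],[0,0,0],1],[[0,0,0],[0,0,0],1]]'
python3 - <<'E'
from h import *
goto([523,218.7,44],RA@Rn.from_rotvec([0,0,0.144]).as_matrix()); print(pose()[2]['wrist_torque'])
E
```

```text
time: 25.3
ee_pos: [522.1, 218.0, 45.8]
tcp_rot: [-0.001, 0.759, 0.651, -0.0]
force: [-2.0, -0.7, 6.4]
width: 10.4
finger_force: 24.9
time: 25.6
ee_pos: [522.1, 218.0, 45.7]
tcp_rot: [-0.0, 0.757, 0.653, -0.0]
force: [-2.4, -1.1, 6.5]
width: 10.6
finger_force: 25.0
shift cm [0.08 0.08 0.17] rot [-0.001 -0.    -0.004] ee [522.1 218.   45.7] F [-2.4 -1.1  6.5] w 10.6 t 25.6
[-0.30762359  0.68424708 -0.0230301 ]
```

```bash
python3 -m jog '[[[0,0,0],[0,0,0],0.5],[[0,0,0],[0,0,0],0.5],[[0,0,-3],[0,0,0],0.5],[[0,0,-4],[0,0,0],0.5],[[0,0,-4],[0,0,0],0.5]]'
python3 -m jog '[[[0,0,-4],[0,0,-0.15],0.5],[[0,0,-3.4],[0,0,-0.15],0.5],[[0,0,0],[0,0,-0.15],0.5],[[0,0,0],[0,0,-0.15],0.5],[[0,0,0],[0,0,-0.15],0.5]]'
python3 -m jog '[[[0,0,0],[0,0,-0.15],0.5],[[0,0,0],[0,0,-0.15],0.5],[[0,0,0],[0,0,-0.15],0.5],[[0,0,0],[0,0,-0.15],0.5],[[0,0,0],[0,0,-0.15],0.5]]'
python3 -m jog '[[[0,0,0],[0,0,-0.15],0.5],[[0,0,0],[0,0,-0.065],0.5],[[-2.6,0,0],[0,0,0],0.5],[[-2.5,0,0],[0,0,0],0.5],[[0,0,0],[0,0,0],0.5]]'
python3 -m jog '[[[0,0,0],[0,0,0],0.5],[[0,0,0],[0,0,0],0.5]]'
python3 - <<'E'
from h import *
c0=arm.calibration('wrist')
p,d,c=snap('wrist','w9.png')
cv2.imwrite('pics/w9c.png',cv2.resize(cv2.cvtColor(p[90:230,170:340],cv2.COLOR_RGB2BGR),None,fx=4,fy=4,interpolation=cv2.INTER_CUBIC))
goto([445.5,316,300],RA)
E
```

```text
time: 26.1
ee_pos: [522.2, 217.8, 155.6]
tcp_rot: [0.0, 0.757, 0.653, -0.001]
force: [0.7, 1.3, 0.2]
width: 21.4
finger_force: 0.0
time: 26.6
ee_pos: [522.6, 218.1, 229.2]
tcp_rot: [0.0, 0.463, 0.886, 0.0]
force: [-0.3, -0.1, -0.1]
width: 22.0
finger_force: 0.0
time: 27.1
ee_pos: [522.5, 217.9, 228.7]
tcp_rot: [-0.0, 0.106, 0.994, -0.0]
force: [-0.2, -0.2, 0.0]
width: 21.6
finger_force: 0.0
time: 27.6
ee_pos: [576.2, 216.9, 228.5]
tcp_rot: [0.001, 0.003, 1.0, -0.0]
force: [0.0, -1.0, -0.8]
width: 21.7
finger_force: 0.0
time: 27.8
ee_pos: [572.6, 218.0, 228.5]
tcp_rot: [-0.001, 0.002, 1.0, -0.0]
force: [-0.3, 0.1, -0.3]
width: 21.9
finger_force: 0.0
shift cm [12.75  9.76 -7.12] rot [-1.000e-03 -1.000e-03  1.568e+00] ee [572.6 218.  228.7] F [-0.2 -0.4  0.5] w 21.4 t 27.85
```

View pics/w9c.png

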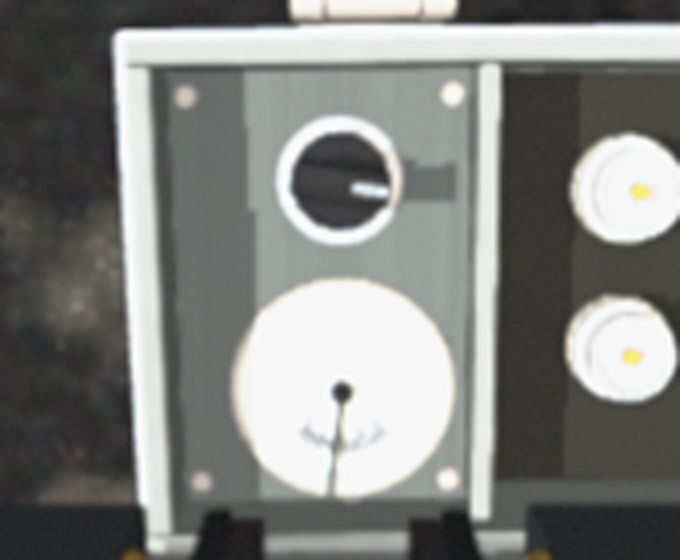

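```bash
python3 - <<'E'
from h import *
p,d,c=snap('wrist'); g=p.max(2).astype(float)
big=cv2.resize(g,None,fx=4,fy=4,interpolation=cv2.INTER_CUBIC)
ctr=at_z(c,(90+392/4-.375,170+342.5/4-.375),32)
for r in range(8,37,2):
    a=np.linspace(-.5,.7,241); P=np.c_[ctr[0]+r*np.cos(a),ctr[1]-r*np.sin(a),np.full(241,32)]
    q=pix(c,P); v=cv2.remap(g.astype('float32'),q[:,1].astype('float32')[None],q[:,0].astype('float32')[None],cv2.INTER_CUBIC)[0]
    w=np.clip(v.max()-v-0.4*(v.max()-v.min()),0,None); print(r,round((a*w).sum()/w.sum(),3),round(a[v.argmin()],3),v.min().round())
E
```

```text
8 0.152 0.17 198.0
10 0.142 0.15 190.0
12 0.132 0.135 171.0
14 0.097 0.105 137.0
16 0.082 0.08 119.0
18 0.093 0.14 124.0
20 0.119 0.14 145.0
22 0.128 0.13 171.0
24 0.126 0.125 176.0
26 0.119 0.12 168.0
28 0.125 0.125 160.0
30 0.128 0.13 167.0
32 0.124 0.125 167.0
34 0.12 0.12 160.0
36 0.064 0.115 139.0
```

```bash
python3 -m jog '[[[0,0,-4.3],[0,0,0.15],0.3],[[0,0,-4.3],[0,0,0.15],0.3],[[0,0,0],[0,0,0.15],0.3],[[0,0,0],[0,0,0.15],0.3],[[0,0,0],[0,0,0.15],0.3]]'
python3 -m jog '[[[0,0,0],[0,0,0.15],0.3],[[0,0,0],[0,0,0.15],0.3],[[0,0,0],[0,0,0.15],0.3],[[0,0,0],[0,0,0.15],0.3],[[0,0,0],[0,0,0.15],0.3]]'
python3 -m jog '[[[0,0,0],[0,0,0.068],0.3],[[3.2,2.3,0],[0,0,0],0.3],[[3.2,2.3,0],[0,0,0],0.3],[[3.2,2.3,0],[0,0,0],0.3],[[0,0,0],[0,0,0],0.3]]'
python3 -m jog '[[[0,0,0],[0,0,0],0.3]]'
python3 - <<'E'
from h import *
np.set_printoptions(suppress=True,precision=1)
goto([642.8,314,249],RA)
for n in ('scene','wrist'):
    p,d,c=snap(n); X,rr,cc=cloud(c,d); m=(X[...,2]>240)&(X[...,2]<275)&(X[...,0]>620)&(X[...,0]<665)&(X[...,1]>270)&(X[...,1]<360)
    q=X[m]; print(n,len(q)); 
    if len(q)>5: print(np.median(q,0),q.min(0),q.max(0))
E
```

```text
time: 28.4
ee_pos: [573.0, 218.1, 315.5]
tcp_rot: [0.0, 0.371, 0.929, 0.001]
force: [-0.2, 0.0, -0.4]
width: 30.3
finger_force: 0.0
time: 28.9
ee_pos: [572.9, 218.0, 315.0]
tcp_rot: [-0.0, 0.685, 0.729, 0.0]
force: [-0.6, -0.0, -0.1]
width: 30.3
finger_force: 0.0
time: 29.4
ee_pos: [642.4, 320.0, 312.4]
tcp_rot: [-0.001, 0.705, 0.709, -0.0]
force: [-0.7, 0.4, 0.3]
width: 30.7
finger_force: 0.0
time: 29.5
ee_pos: [642.1, 314.6, 313.9]
tcp_rot: [-0.0, 0.707, 0.707, -0.001]
force: [-0.0, -0.4, -0.3]
width: 30.6
finger_force: 0.0
shift cm [-0.1  0.1  6.5] rot [-0.  0.  0.] ee [642.1 314.6 313.9] F [-0.  -0.4 -0.3] w 30.6 t 29.5
scene 174
[642.8 321.4 257.7] [638.5 286.5 240. ] [649.  351.1 264.4]
wrist 1014
[646.  321.9 263.4] [641.2 287.5 240.6] [651.  352.1 265.8]
```

```bash
python3 -m jog '[[[0.4,0.15,2],[0,0,0],0.3],[[0,0,2.5],[0,0,0],0.3],[[0,0,1.8],[0,0,0],0.3],[[0,0,0],[0,0,0],0.3],[[0,0,0],[0,0,0],0.3]]'
python3 -m jog '[[[0,0,0],[0,0,0],1],[[0,0,0],[0,0,0],1],[[0,0,0],[0,0,0],1],[[0,0,0],[0,0,0],1],[[0,0,0],[0,0,0],1]]' 15
```

```text
time: 30.1
ee_pos: [644.2, 316.9, 253.0]
tcp_rot: [0.0, 0.708, 0.706, 0.0]
force: [-0.3, 0.2, 0.2]
width: 30.2
finger_force: 0.0
time: 30.6
ee_pos: [644.7, 317.8, 252.7]
tcp_rot: [0.0, 0.707, 0.707, 0.001]
force: [0.0, -0.2, 3.2]
width: 9.2
finger_force: 15.0
```

```bash
python3 -m jog '[[[0,-2.25,0.03],[0,0,0],1],[[0,-2.83,0.41],[0,0,0],1],[[0,-2.74,0.84],[0,0,0],1],[[0,-2.58,1.23],[0,0,0],1],[[0,0,0],[0,0,0],1]]'
python3 -m jog '[[[0,-2.37,1.61],[0,0,0],1],[[0,-2.11,1.94],[0,0,0],1],[[0,-1.78,2.24],[0,0,0],1],[[0,0,0],[0,0,0],1]]'
```

```text
time: 31.1
ee_pos: [535.8, 317.3, 225.1]
tcp_rot: [-0.002, 0.707, 0.708, -0.003]
force: [-3.4, -1.5, 0.6]
width: 9.4
finger_force: 15.0
time: 31.5
ee_pos: [476.2, 317.2, 166.8]
tcp_rot: [-0.0, 0.707, 0.707, -0.002]
force: [0.6, -1.8, -3.0]
width: 9.4
finger_force: 15.0
```

```bash
python3 -m jog '[[[0,-1.44,2.47],[0,0,0],1],[[0,-1.05,2.67],[0,0,0],1],[[0,-0.64,2.79],[0,0,0],1],[[0,0,0],[0,0,0],1]]' 30
python3 -m jog '[[[0,-0.1,1.4],[0,0,0],1],[[0,-0.1,1.4],[0,0,0],1],[[0,0,0.1],[0,0,0],1],[[0,0,0],[0,0,0],1]]'
python3 -c "from h import *; goto([445.5,317,60],RA)"
```

```text
time: 31.9
ee_pos: [446.5, 317.2, 87.8]
tcp_rot: [0.0, 0.708, 0.707, -0.002]
force: [-0.6, -2.4, -1.3]
width: 9.1
finger_force: 30.0
time: 32.3
ee_pos: [444.5, 317.3, 61.1]
tcp_rot: [-0.0, 0.708, 0.706, -0.001]
force: [-2.6, -3.6, -1.9]
width: 9.1
finger_force: 30.0
shift cm [-0.03  0.1   0.11] rot [-0.002  0.001 -0.002] ee [444.5 317.3  61.1] F [-2.6 -3.6 -1.9] w 9.1 t 32.3
```

```bash
python3 -m jog '[[[0,0,0.2],[0,0,0],1],[[0,0,0.2],[0,0,0],1],[[0,0,0],[0,0,0],1]]'
python3 -m jog '[[[0,0,0.2],[0,0,0],1],[[0,0,0],[0,0,0],1]]'
```

```text
time: 32.6
ee_pos: [444.6, 317.4, 59.1]
tcp_rot: [-0.001, 0.708, 0.706, -0.0]
force: [-6.2, -5.4, 11.3]
width: 9.1
finger_force: 30.0
time: 32.8
ee_pos: [444.6, 317.5, 58.6]
tcp_rot: [-0.001, 0.708, 0.706, -0.0]
force: [-8.8, -8.5, 23.8]
width: 9.2
finger_force: 30.0
```

```bash
python3 -m jog '[[[0,0,-0.5],[0,0,0],0.4],[[0,0,0],[0,0,0],0.4],[[0,0,0],[0,0,0],0.4],[[0,0,-4],[0,0,0],0.4],[[0,0,-4],[0,0,0],0.4]]'
python3 -m jog '[[[0,0,-4],[0,0,0],0.63],[[-3,-1.5,-2],[0,0,0],0.63],[[-4,-2,0],[0,0,0],0.63],[[-1.7,0,0],[0,0,0],0.63],[[0,0,0],[0,0,0],0.63]]'
python3 -m jog '[[[0,0,0],[0,0,0],0.63],[[0,0,0],[0,0,0],0.63]]'
python3 - <<'E'
from h import *
np.set_printoptions(suppress=True,precision=1)
p,d,c=snap('wrist','w10.png'); X,rr,cc=cloud(c,d)
def box(n,m):
    q=X[m]; print(n,len(q),np.median(q,0),np.percentile(q,2,0),np.percentile(q,98,0))
S=(X[...,1]>200)&(X[...,1]<262)&(rr<225)
box('hasp',S&(X[...,2]>85)&(X[...,2]<130)&(X[...,0]<480))
box('bar',S&(X[...,2]>92)&(X[...,2]<115)&(X[...,0]<417))
for x in range(400,480,5): 
    m=S&(X[...,0]>x)&(X[...,0]<x+5)&(X[...,2]>60)
    if m.sum(): print(x,m.sum(),np.percentile(X[m][:,2],[5,50,95]),X[m][:,1].min(),X[m][:,1].max())
box('lid',(X[...,2]>60)&(X[...,2]<95)&(X[...,0]>490)&(X[...,0]<560)&(X[...,1]>270))
goto([408,231,89],RA)
E
```

```text
time: 33.3
ee_pos: [444.1, 318.0, 139.7]
tcp_rot: [0.0, 0.707, 0.707, -0.001]
force: [0.1, 1.4, -0.0]
width: 25.5
finger_force: 0.0
time: 33.8
ee_pos: [409.6, 229.1, 200.0]
tcp_rot: [-0.0, 0.709, 0.705, 0.001]
force: [0.5, 1.0, -0.4]
width: 16.3
finger_force: 0.0
time: 34.0
ee_pos: [409.7, 232.6, 199.5]
tcp_rot: [0.0, 0.707, 0.707, 0.0]
force: [-0.7, 0.6, -0.2]
width: 16.1
finger_force: 0.0
hasp 1461 [441.1 230.8 100.9] [407.7 206.4  85.8] [467.2 250.6 106. ]
bar 436 [411.6 229.1 101.3] [407.7 205.3  98.1] [416.2 251.4 102.9]
400 24 [200.2 202.7 207.9] 239.95558446236308 242.88049811260262
405 132 [ 98.2 100.7 102.2] 204.30904590058995 251.9337558607007
410 248 [100.1 101.6 102.7] 203.91756434059897 252.33459231468268
415 114 [ 98.4 101.6 205.4] 204.137142875279 250.76137884864812
420 108 [101.9 200.4 210.1] 204.1832530829907 251.02038878059696
425 67 [103.  105.5 210.3] 208.522895763744 251.13561362615238
430 28 [103.7 105.6 106.5] 245.43993358898567 251.02827249340038
435 103 [103.4 104.8 106.2] 207.49292258209192 249.3334550158398
440 171 [102.7 104.6 105.9] 208.40128277402624 247.5803226701735
445 128 [ 98.2 100.6 102.6] 210.69168361573583 244.86003539701431
450 113 [94.8 96.6 98.8] 210.7947789323386 244.88636725612548
455 124 [89.3 92.6 95. ] 210.757482165369 244.82614015454521
460 144 [87.3 89.3 91.2] 210.94597424378614 244.89708424696283
465 138 [83.7 85.7 87.5] 211.1483137631674 245.01403110893008
470 198 [79.3 82.4 83.6] 206.77478510733374 249.14584435408827
475 145 [61.4 81.3 82.9] 206.6400781316978 261.4175229919816
lid 7300 [524.7 321.2  75.8] [491.4 272.5  74.2] [558.6 365.5  77.3]
shift cm [-0.1 -0.2 11. ] rot [0. 0. 0.] ee [409.6 232.5 199.3] F [-1.3 -0.   0.5] w 16.2 t 34.05
```

View pics/w10.png

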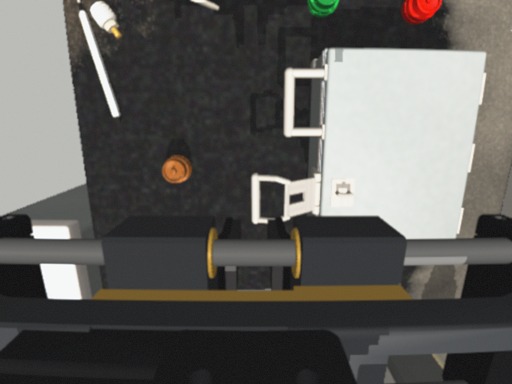

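```bash
python3 -m jog '[[[-0.4,-0.05,4],[0,0,0],0.63],[[0,0,3],[0,0,0],0.63],[[0,0,2],[0,0,0],0.63],[[0,0,1],[0,0,0],0.63],[[0,0,0],[0,0,0],0.63]]'
python3 -m jog '[[[0,0,1.1],[0,0,0],0.63],[[0,0,0],[0,0,0],0.63],[[0,0,0],[0,0,0],1],[[0,0,0],[0,0,0],1],[[0,0,0],[0,0,0],1]]' 15
```

```text
time: 34.55
ee_pos: [408.2, 227.2, 98.3]
tcp_rot: [0.0, 0.707, 0.707, -0.001]
force: [0.1, -0.3, -0.5]
width: 16.0
finger_force: 0.0
time: 35.05
ee_pos: [411.5, 227.3, 89.7]
tcp_rot: [0.001, 0.708, 0.707, 0.003]
force: [5.8, 0.3, -1.5]
width: 7.3
finger_force: 15.0
```

```bash
python3 -m jog '[[[0,0.63,-1.45],[0,0,0],1],[[0,1.25,-1.52],[0,0,0],1],[[0,1.65,-1.07],[0,0,0],1],[[0,0.93,-0.34],[0,0,0],1],[[0,0,0],[0,0,0],1]]' 20
python3 -m jog '[[[0,1.62,-0.26],[0,0,0],1],[[0,1.63,0.16],[0,0,0],1],[[0,1.54,0.56],[0,0,0],1],[[0,0,0],[0,0,0],1]]'
python3 -m jog '[[[0,1.36,0.92],[0,0,0],1],[[0,1.09,1.22],[0,0,0],1],[[0,0.77,1.5],[0,0,0],1],[[0,0,0],[0,0,0],1],[[0,0,0],[0,0,0],1]]'
```

```text
time: 35.55
ee_pos: [453.8, 227.5, 133.5]
tcp_rot: [-0.001, 0.708, 0.707, 0.001]
force: [-3.6, 0.5, 7.7]
width: 7.2
finger_force: 20.0
time: 35.95
ee_pos: [503.3, 227.6, 127.8]
tcp_rot: [0.001, 0.708, 0.707, 0.002]
force: [1.6, 2.1, 5.8]
width: 7.3
finger_force: 20.0
time: 36.45
ee_pos: [534.9, 227.7, 91.4]
tcp_rot: [0.001, 0.707, 0.707, 0.002]
force: [4.2, 1.8, 1.4]
width: 7.1
finger_force: 20.0
```

```bash
python3 -m jog '[[[0,0,0.2],[0,0,0],1],[[0,0,0],[0,0,0],1],[[0,0,0],[0,0,0],0.5],[[0,0,0],[0,0,0],0.5],[[0,0,0],[0,0,0],0.3]]'
python3 -m jog '[[[0,0,0],[0,0,0],0.3],[[0,0,-3],[0,0,0],0.3],[[0,0,-4],[0,0,0],0.3],[[0,0,-4],[0,0,0],0.3],[[0,-4,-2],[0,0,0],0.3]]'
python3 -m jog '[[[0,0,0],[0,0,0],0.3],[[0,0,0],[0,0,0],0.3]]'
python3 - <<'E'
from h import *
np.set_printoptions(suppress=True,precision=1)
p,d,c=snap('wrist','w11.png'); X,rr,cc=cloud(c,d)
def box(n,m):
    q=X[m]; print(n,len(q),np.median(q,0),np.percentile(q,2,0),np.percentile(q,98,0))
box('bar',(X[...,2]>95)&(X[...,2]<112)&(X[...,1]>200)&(X[...,1]<262)&(X[...,0]>515)&(X[...,0]<555))
for x in (485,510,540,570,600,625): box(x,(X[...,2]>60)&(X[...,2]<95)&(abs(X[...,0]-x)<5)&(X[...,1]>270)&(X[...,1]<360))
box('lidbar',(X[...,2]>60)&(X[...,2]<80)&(X[...,0]<450)&(X[...,0]>435)&(X[...,1]>280)&(X[...,1]<350))
cv2.imwrite('pics/w11c.png',cv2.cvtColor(p[:225],cv2.COLOR_RGB2BGR)); s=snap('scene','s11.png')
E
```

```text
time: 36.95
ee_pos: [531.4, 226.1, 88.6]
tcp_rot: [-0.001, 0.707, 0.707, -0.002]
force: [-0.8, 0.1, -0.6]
width: 22.9
finger_force: 0.0
time: 37.45
ee_pos: [497.7, 226.4, 222.8]
tcp_rot: [0.002, 0.709, 0.705, 0.003]
force: [-0.3, 0.9, 0.9]
width: 30.3
finger_force: 0.0
time: 37.65
ee_pos: [492.5, 226.9, 219.4]
tcp_rot: [-0.0, 0.707, 0.707, 0.0]
force: [0.6, -0.1, 0.5]
width: 30.2
finger_force: 0.0
bar 393 [535.5 230.4 103.7] [530.7 206.1  96.2] [539.8 252.  105.5]
485 837 [485.  318.   75.7] [480.2 272.1  73.8] [489.3 358.3  77.2]
510 863 [510.  318.1  75.8] [505.4 272.1  74.1] [514.7 358.3  77.4]
540 868 [540.  318.   75.7] [535.2 272.1  74.3] [544.8 358.5  77.3]
570 869 [570.  316.4  75.8] [565.2 271.2  74.2] [574.8 358.8  77.2]
600 854 [600.  317.1  75.7] [595.3 271.3  74.1] [604.8 358.3  77.2]
625 847 [624.9 316.9  75.6] [620.2 272.3  74.1] [629.8 358.5  77.2]
lidbar 591 [445.5 316.5  73. ] [440.6 285.7  69.6] [449.7 347.5  74.9]
```

View pics/w11c.png

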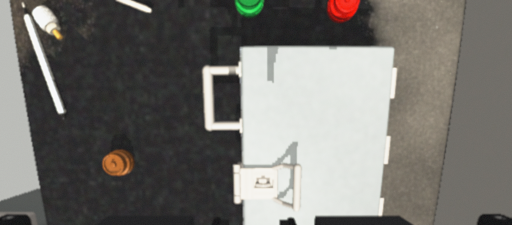

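View pics/s11.png

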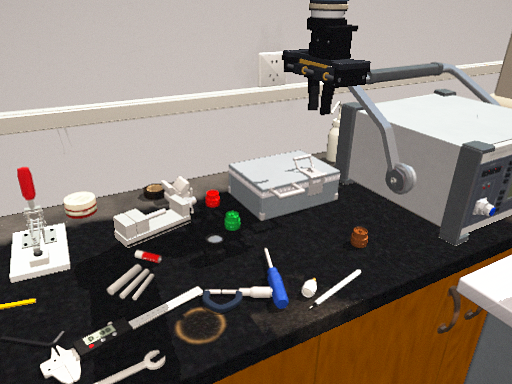

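The closing picture shows the lid flat at 76 mm. The leaf is back over the staple with its bar at the starting height, and no white terminations remain on the bench.

```bash
python3 -c "from rig import arm; print(arm.sign_off())"
```

```text
the job is handed in; nothing more can be done
None
```

The job is handed in: both white terminations (the only ones present) are in the compartment, the pointer is on the transport mark to within about 0.01 rad, the lid is fully closed and the hasp leaf is back over its staple, at about 38 s of the 210 s allowed.

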